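Return the wheel-nut sockets to their rail

ROBOT

A 6-joint arm with a two-finger parallel gripper is mounted at the origin on the work surface. World frame = base frame: x ahead of the robot, y to its left, z up, the work surface at z = 0. Lengths are in m, angles in rad, forces in N, time in s.
With the tool pointing down it reaches from about 0.35 to 0.775 m from the base axis. Payload 7.3 kg.
Tool frame: the origin (TCP) lies at the centre of the arm's flange, where the gripper is bolted on; the fingertips stand 178 mm ahead of it and the grasp point (between the pads) lies ahead of it (bot.pinch_z is the x of the grasp point in the tool frame, in m); x points along the fingers, y is the direction in which the jaws open and shut, and the axes are right-handed (so a half turn about x gives the same grasp; the last joint's range is limited). The gripper opens to 92 mm and grips with 3 to 60 N. Pads are 19 mm wide; open, the fingers measure 130 mm over their backs; the gripper's body (75 mm by 190 mm) begins 47 mm behind the grasp point.
Start: joints at [1.057, 0.342, 1.524, -0, 1.275, -0.146], TCP at [0.189, 0.49, 0.405] pointing down, gripper open.
Joint ranges: [-2.53, 2.53], [-0.77, 2.02], [0.04, 2.7], [-1, 4.14], [0.28, 2.66], [-3.11, 3.11]. Speed limits (rad/s): [2.57, 2.57, 3.14, 3.14, 3.14, 3.14].

INTERFACE

Orientations are given as [roll, pitch, yaw] about the fixed x, y, z axes, in that order (R = Rz(yaw) Ry(pitch) Rx(roll)).
In Python, from workcell import bot gives the robot as it stands. The module is installed in compiled form; this text tells all that it offers. Calls block until the motion is done:
- bot.movep(position, orientation): joint-space move of the TCP to a pose.
- bot.move_linear(position, attitude=None, rate=0.15): straight line of the TCP; attitude=None keeps the orientation; rate is the mean speed in m/s.
- bot.movej(angles): joint-space move.
- bot.grip(opening): finger opening in m; the grip force is fixed at half the most; returns when the fingers have stopped.
- bot.pause(seconds).
- bot.inverse_kinematics(position, orientation): joint angles nearest the present ones, or None.
- bot.sense(): the state.
- bot.read_camera(name): name is "scene" or "top"; returns a dict with "color" (480x640x3 uint8, red, green, blue), "depth" (480x640 float32, m along the optical axis (not along the pixel's ray), 0 where there is no reading), "vfov" (degrees; the focal length in pixels is half the picture's height over the tangent of half this angle, whatever the lens; pixels are square), "cx", "cy" (the principal point, pixels), "D" ([k1, k2, p1, p2, k3] as OpenCV has them; the pictures are not rectified), "rvec" (rotation vector, rad) and "tvec" (3), from world to camera coordinates, as OpenCV has them. Camera axes: x right, y down, z forward; pixel columns grow to the right and rows downward; lengths in m; the calibration is good to about 2 mm. A picture is of the moment at which its call begins.
A pose or a line that the arm cannot do raises bot.IKError and nothing moves.
- bot.close_job(): hands the job in, once; it reports no verdict.
Trained networks look in the newest picture that a camera, given by its name, has taken for a name from the list of things; names that differ only in an ending like _2 or _b are one class to them, and where a whole thing is asked for, a point or a joint stands for the part that bears it (a point fixed in the world has none). Each returns a list of dicts, best first, with "confidence" (0 to 1); they miss things now and then, are a little off and sometimes report something else, mostly with a low value. They report only what shows in the picture. A call takes as long as a camera call.
- bot.recognise(query, camera): "uv" ([column, row] in pixels, amid what is visible of it).
- bot.regions_of(query, camera): "pixels" (480x640 bool, what is visible of it) and "uv" ([column, row] in pixels, amid what is visible of it).
The state is a dict: "t": time; "joints": joint angles; "joint_velocities": joint speeds; "joint_torque": joint torques, N m; "tcp_pos": TCP position; "tcp_rot": TCP orientation; "force": force on the tool from outside, world axes, zero at the start; "ft_torque": the same for the moment, N m; "width": finger opening in m.
Only numpy, scipy, OpenCV 4.12 (cv2) and the standard library are available. Lean on these libraries where they do the work, as an engineer would, in place of code of your own. Each camera call takes 0.05 s, during which the arm holds its last target.

TASK

Move the row of four wheel-nut sockets from the black post tray to the aluminium rail: each goes upright, fully down over the post of the clip of its own colour, so that the new row follows the colour order of the rail. They may be moved in any order; leave the hammer and the oil can where they are.

Things in the scene. Friction and masses are not known exactly. Their poses are not given: they have to be found in the camera images.
- socket_red_mid (a point): red-sleeved deep socket, upright, loose, 0.3 kg, 80 mm tall, 34 mm in diameter up to 60 mm, 24 mm neck above; open below (bore 23 mm wide, 42 deep). Point: its centre, 40 mm above its foot, z up its axis. Starts on a fixed black tray, foot 10 mm over the work surface, over one of a straight row of four posts, 60 mm apart, 12 mm thick, reaching 34 mm above the foot
- socket_yellow_mid (a point): yellow-sleeved deep socket, upright, loose, 0.33 kg, 80 mm tall, 36 mm in diameter up to 60 mm, 24 mm neck above; open below (bore 25 mm wide, 42 deep). Point: its centre, 40 mm above its foot, z up its axis. Starts on a fixed black tray, foot 10 mm over the work surface, over one of a straight row of four posts, 60 mm apart, 12 mm thick, reaching 34 mm above the foot
- socket_green_mid (a point): green-sleeved deep socket, upright, loose, 0.4 kg, 80 mm tall, 40 mm in diameter up to 60 mm, 24 mm neck above; open below (bore 28 mm wide, 42 deep). Point: its centre, 40 mm above its foot, z up its axis. Starts on a fixed black tray, foot 10 mm over the work surface, over one of a straight row of four posts, 60 mm apart, 12 mm thick, reaching 34 mm above the foot
- socket_blue_mid (a point): blue-sleeved deep socket, upright, loose, 0.45 kg, 80 mm tall, 43 mm in diameter up to 60 mm, 24 mm neck above; open below (bore 31 mm wide, 42 deep). Point: its centre, 40 mm above its foot, z up its axis. Starts on a fixed black tray, foot 10 mm over the work surface, over one of a straight row of four posts, 60 mm apart, 12 mm thick, reaching 34 mm above the foot
- clip_red: fixed red clip, 50 x 48 mm, one of four in a straight row 60 mm apart on an aluminium rail, with an upright black post 12 mm thick, round-tipped. Origin: centre of its underside, 14 mm above the work surface; x across the rail, y along the row, z up. Its top, where the socket's foot rests, is 10 mm above the origin, the post's tip 44 mm
- clip_yellow: fixed yellow clip, 50 x 48 mm, one of four in a straight row 60 mm apart on an aluminium rail, with an upright black post 12 mm thick, round-tipped. Origin: centre of its underside, 14 mm above the work surface; x across the rail, y along the row, z up. Its top, where the socket's foot rests, is 10 mm above the origin, the post's tip 44 mm
- clip_green: fixed green clip, 50 x 48 mm, one of four in a straight row 60 mm apart on an aluminium rail, with an upright black post 12 mm thick, round-tipped. Origin: centre of its underside, 14 mm above the work surface; x across the rail, y along the row, z up. Its top, where the socket's foot rests, is 10 mm above the origin, the post's tip 44 mm
- clip_blue: fixed blue clip, 50 x 48 mm, one of four in a straight row 60 mm apart on an aluminium rail, with an upright black post 12 mm thick, round-tipped. Origin: centre of its underside, 14 mm above the work surface; x across the rail, y along the row, z up. Its top, where the socket's foot rests, is 10 mm above the origin, the post's tip 44 mm
- hammer: bystander: a hammer lying beyond the racks, 300 mm long, wooden handle. Origin: on the underside, midway along it; x runs along the handle to the head, which is 90 mm wide and 26 mm high.
- oil_can: bystander: a bare steel oil can, 72 mm in diameter and about 120 mm tall with its thin brass spout, standing beyond the racks. Origin: centre of its underside; x points along the spout.

How it is judged:
By the outcome, as a careful person would: the job done as asked, in the order asked, and still so for the second after the job is handed in, with the robot touching nothing.
It also fails if it takes over 112 s, if anything falls off the work surface, if the arm or the gripper's body presses on something with over 40 N, if the wrist force passes 120 N, or if a joint passes its speed limit or range.

## Working session

There is one attempt and no reset: what is moved stays moved. The work goes in short steps, each a Python script; the robot and the scene stay as the last script left them, time stands still between calls to the robot, and variables do not carry over. Pictures are saved under pics/ and viewed, and the job is handed in when it is done.

```bash
mkdir -p pics; python3 - <<'E'
from workcell import bot
import cv2,numpy as np
s=bot.sense();print(s, bot.pinch_z)
for c in("scene","top"):
    d=bot.read_camera(c);cv2.imwrite(f"pics/{c}0.png",d["color"][:,:,::-1])
    print(c,d["vfov"],d["cx"],d["cy"],d["D"],d["rvec"],d["tvec"])
E
```

```text
{'t': 0.0, 'joints': array([ 1.05698975e+00,  3.42720521e-01,  1.52502684e+00, -2.01002218e-06,
        1.27539506e+00, -1.45983214e-01]), 'joint_velocities': array([ 1.31921642e-03, -1.01469599e-03,  1.35138505e-03, -1.10280341e-03,
       -8.00634464e-04,  5.85980392e-06]), 'joint_torque': array([-1.88103637e-03, -4.31244206e+01, -2.44224072e+01,  7.14351330e-02,
        5.60650940e-02, -1.35426849e-04]), 'tcp_pos': array([0.18868488, 0.48977338, 0.40404247]), 'tcp_rot': array([-1.71553932,  1.56924656, -2.0833621 ]), 'force': array([ 0.14058663, -0.19770039,  0.91201731]), 'ft_torque': array([-0.01194477, -0.01236915,  0.02894461]), 'width': 0.09184436602908791} 0.1592
scene 47.37849579892795 323.2235303692494 244.44912491557412 [-0.0799256  0.         0.         0.         0.       ] [ 1.01233297  2.50113475 -0.94438339] [ 0.40695643 -0.25514493  1.48948475]
top 52.16232157077256 314.7597613997531 240.31156198100706 [-0.09755998  0.          0.          0.          0.        ] [ 1.94030414 -2.24753127  0.2742416 ] [0.07172188 0.59817961 0.84788121]
```

View pics/scene0.png

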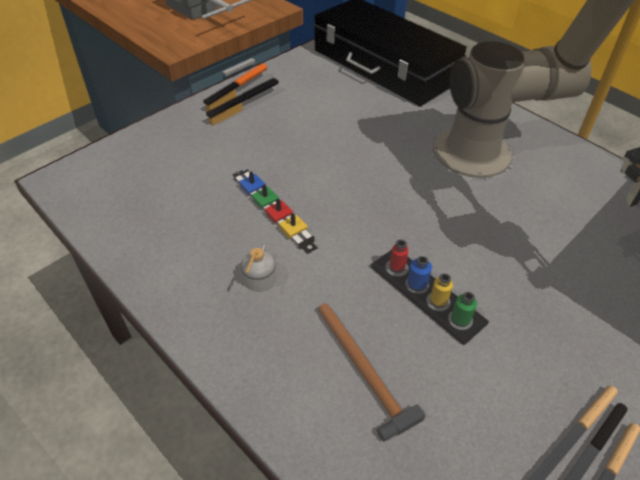

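View pics/top0.png

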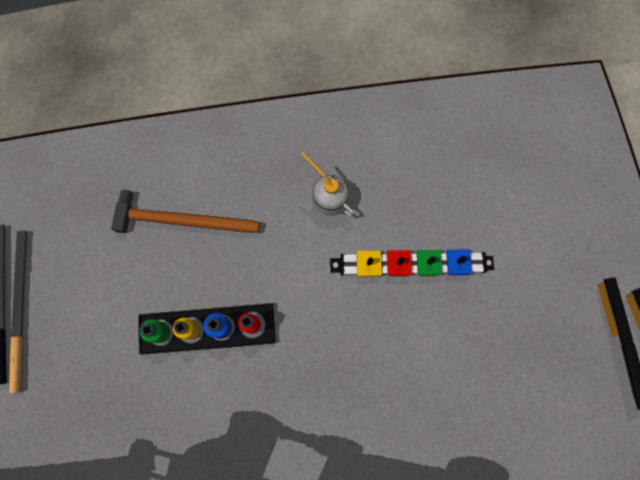

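```bash
cat > h.py <<'E'
from workcell import bot
import cv2,numpy as np
def cam(c):
    d=bot.read_camera(c)
    f=240/np.tan(np.radians(d["vfov"])/2)
    d["K"]=np.array([[f,0,d["cx"]],[0,f,d["cy"]],[0,0,1]])
    d["R"]=cv2.Rodrigues(np.array(d["rvec"],float))[0];d["t"]=np.array(d["tvec"],float);d["Dn"]=np.array(d["D"],float)
    return d
def rays(d,uv):
    n=cv2.undistortPoints(np.array(uv,float).reshape(-1,1,2),d["K"],d["Dn"]).reshape(-1,2)
    return np.c_[n,np.ones(len(n))]
def plane(d,uv,z):
    r=rays(d,uv)@d["R"];o=-d["R"].T@d["t"]
    return o+r*((z-o[2])/r[:,2])[:,None]
def cloud(d,mask):
    v,u=np.nonzero(mask&(d["depth"]>0))
    p=rays(d,np.c_[u,v])*d["depth"][v,u][:,None]
    return (p-d["t"])@d["R"],np.c_[u,v]
def proj(d,P): return cv2.projectPoints(np.array(P,float).reshape(-1,3),d["R"],d["t"],d["K"],d["Dn"])[0].reshape(-1,2)
E
python3 - <<'E'
from h import *
np.set_printoptions(precision=4,suppress=True)
for c in("top","scene"):
    d=cam(c)
    for k in("clip_","socket_"):
      for col in("red","yellow","green","blue"):
        q=k+col+("_mid" if k=="socket_" else "")
        r=bot.regions_of(q,c)
        for x in r[:2]:
            m=x["pixels"];P,uv=cloud(d,m)
            if len(P)==0: print(c,q,x["confidence"],x["uv"],"nodepth");continue
            z=P[:,2]
            s=f"{c} {q} {x['confidence']:.2f} uv{np.round(x['uv'])} n{m.sum()} zpct{np.percentile(z,[2,50,98])}"
            if k=="clip_":
                v,u=np.nonzero(m); W=plane(d,np.c_[u,v],.024)
                b=cv2.minAreaRect(W[:,:2].astype(np.float32)*1000)
                t=P[(abs(z-.024)<.006)]
                s+=f" cen{W.mean(0)[:2]} rect{np.round(b[0],1)}{np.round(b[1],1)}{b[2]:.1f} flat{t.mean(0)}{len(t)}"
            else:
                t=P[z>np.percentile(z,98)-.006]
                s+=f" top{t.mean(0)}{len(t)}"
            print(s)
E
```

```text
top clip_red 0.70 uv[401. 264.] n645 zpct[0.0099 0.023  0.0545] cen[ 0.5448 -0.1749] rect[ 544.9 -174.7][49.1 52.1]81.6 flat[ 0.5456 -0.1751  0.0228]569
top clip_yellow 0.85 uv[368. 264.] n631 zpct[0.013  0.0229 0.0547] cen[ 0.5529 -0.1155] rect[ 552.7 -115.5][48.8 50. ]81.6 flat[ 0.5535 -0.1156  0.0229]559
top clip_green 0.90 uv[429. 261.] n679 zpct[-0.001   0.0228  0.0537] cen[ 0.5372 -0.2333] rect[ 537.2 -233.8][51.5 54.2]81.6 flat[ 0.5378 -0.2339  0.0228]542
top clip_blue 0.58 uv[456. 262.] n656 zpct[0.0002 0.023  0.0547] cen[ 0.528  -0.2926] rect[ 527.2 -293. ][51.9 52.4]81.5 flat[ 0.5295 -0.2928  0.0229]543
top socket_red_mid 0.72 uv[247. 322.] n320 zpct[0.0274 0.0752 0.092 ] top[0.4691 0.1256 0.0892]138
top socket_red_mid 0.49 uv[429. 264.] n568 zpct[0.0167 0.0231 0.0543] top[ 0.5379 -0.2347  0.0534]27
top socket_yellow_mid 0.83 uv[187. 327.] n511 zpct[0.0084 0.0707 0.0914] top[0.4757 0.2451 0.089 ]146
top socket_green_mid 0.56 uv[154. 333.] n557 zpct[0.018  0.0706 0.0911] top[0.4789 0.3055 0.0888]139
top socket_blue_mid 0.58 uv[216. 328.] n593 zpct[0.0188 0.0716 0.0917] top[0
[... 359 characters left out ...]
uv[264. 198.] n401 zpct[0.0007 0.0249 0.0553] cen[ 0.5439 -0.2299] rect[ 544.4 -233.1][63.4 61.9]83.1 flat[ 0.5437 -0.2287  0.0247]286
scene clip_blue 0.71 uv[251. 183.] n359 zpct[0.0077 0.0254 0.0551] cen[ 0.5351 -0.2909] rect[ 535.2 -294.9][68.4 58.8]79.8 flat[ 0.5362 -0.2874  0.0249]274
scene socket_red_mid 0.69 uv[401. 257.] n481 zpct[0.016  0.0643 0.0928] top[0.4725 0.131  0.0906]83
scene socket_yellow_mid 0.95 uv[442. 293.] n549 zpct[0.0148 0.0638 0.0929] top[0.4806 0.25   0.0907]86
scene socket_yellow_mid 0.25 uv[252. 182.] n365 zpct[0.0078 0.0252 0.0551] top[ 0.5349 -0.2843  0.0543]22
scene socket_blue_mid 0.68 uv[422. 275.] n634 zpct[0.0135 0.0653 0.0925] top[0.4772 0.19   0.0906]90
```

```bash
cat >> h.py <<'E'
from scipy.spatial.transform import Rotation as Ro
import warnings;warnings.filterwarnings("ignore")
PZ=bot.pinch_z
def att(a):
    c,s=np.cos(a),np.sin(a)
    return Ro.from_matrix(np.array([[0,c,s],[0,s,-c],[-1,0,0]])).as_euler("xyz")
E
python3 - <<'E'
from h import *
np.set_printoptions(precision=4,suppress=True)
for c in("top","scene"):
    d=cam(c);r=bot.regions_of("oil_can",c)
    for x in r[:1]:
        P,_=cloud(d,x["pixels"]);print(c,x["confidence"],x["uv"],np.percentile(P,[1,50,99],axis=0).tolist())
        for lo,hi in((.03,.06),(.06,.09),(.09,.15)):
            Q=P[(P[:,2]>lo)&(P[:,2]<hi)];print(lo,len(Q),Q.min(0),Q.max(0))
    r=bot.regions_of("hammer",c)
    P,_=cloud(d,r[0]["pixels"]);print("hammer",r[0]["confidence"],P.min(0),P.max(0))
for a in(0,np.pi):
  for p,b in(((.475,.245),np.radians(-3.1)),((.475,.305),np.radians(-3.1)),((.556,-.113),np.radians(-8)),((.531,-.29),np.radians(-8))):
    for z in (.055+PZ,.2+PZ): print(a,p,z,bot.inverse_kinematics([*p,z],att(b+a)))
E
```

```text
top 0.64 [327.8, 196.4] [[0.6559802922442088, -0.09706390816582769, -0.000596455046202869], [0.6915719068396705, -0.057573000505611316, 0.06182196893015823], [0.7593115174882362, -0.018853121393051852, 0.11772847250767038]]
0.03 428 [ 0.6532 -0.1007  0.03  ] [ 0.7367 -0.0253  0.06  ]
0.06 659 [ 0.6722 -0.0918  0.06  ] [ 0.7306 -0.0315  0.09  ]
0.09 138 [ 0.7037 -0.061   0.0901] [ 0.7648 -0.0135  0.121 ]
hammer 0.65 [ 0.6515  0.0885 -0.0047] [0.7866 0.3925 0.0297]
scene 0.75 [257.5, 272.1] [[0.6455741171972817, -0.10411632947275833, -0.00030422775509214025], [0.715555331279101, -0.04164682827108214, 0.05659167344938985], [0.7572000183081444, -0.01657428865121978, 0.11966248809582651]]
0.03 411 [ 0.6561 -0.0951  0.0301] [ 0.741  -0.0224  0.0599]
0.06 484 [ 0.6746 -0.09    0.06  ] [ 0.7374 -0.0264  0.09  ]
0.09 92 [ 0.6927 -0.0689  0.0902] [ 0.7664 -0.0091  0.1221]
hammer 0.55 [ 0.6561  0.0914 -0.0024] [0.7851 0.3922 0.0323]
0 (0.475, 0.245) 0.2142 [ 0.3328  0.5862  1.7247 -0.      0.8307  0.3869]
0 (0.475, 0.245) 0.3592 [ 0.3328  0.3998  1.5688 -0.      1.1731  0.3869]
0 (0.475, 0.305)
[... 451 characters left out ...]
475, 0.245) 0.2142 [ 0.3328  0.5862  1.7247 -0.      0.8307 -2.7547]
3.141592653589793 (0.475, 0.245) 0.3592 [ 0.3328  0.3998  1.5688 -0.      1.1731 -2.7547]
3.141592653589793 (0.475, 0.305) 0.2142 [ 0.435   0.6273  1.6371 -0.      0.8772 -2.6524]
3.141592653589793 (0.475, 0.305) 0.3592 [ 0.435   0.4524  1.4833 -0.      1.2059 -2.6524]
3.141592653589793 (0.556, -0.113) 0.2142 [-0.3356  0.6313  1.6285 -0.      0.8817  2.9456]
3.141592653589793 (0.556, -0.113) 0.3592 [-0.3356  0.4575  1.4748  0.      1.2093  2.9456]
3.141592653589793 (0.531, -0.29) 0.2142 [-0.6265  0.6851  1.5136  0.      0.943   2.6547]
3.141592653589793 (0.531, -0.29) 0.3592 [-0.6265  0.5248  1.3607  0.      1.2561  2.6547]
```

```bash
cat >> h.py <<'E'
def T(): return bot.sense()["t"]
def pick(p,a,zg=.054,up=.2):
    A=att(a)
    bot.movep([*p,.16+PZ],A)
    bot.move_linear([*p,zg+PZ],rate=.12)
    bot.grip(0.0); s=bot.sense(); print("grip w",s["width"],"F",s["force"],"t",s["t"])
    bot.move_linear([*p,up+PZ],rate=.15)
    s=bot.sense(); print("lift w",s["width"],"F",s["force"],"t",s["t"])
E
python3 - <<'E'
from h import *
np.set_printoptions(precision=4,suppress=True)
pick((.475,.188),np.radians(-3.1))
# carry to hover over blue clip (mean of cameras)
p=(.5325,-.290)
bot.movep([*p,.13+PZ],att(np.radians(-8)))
bot.pause(.3)
s=bot.sense();print(s["t"],s["tcp_pos"],s["width"],s["force"])
for c in("top","scene"):
    d=cam(c);cv2.imwrite(f"pics/{c}1.png",cv2.resize(d["color"][:,:,::-1],(800,600)))
    r=bot.regions_of("socket_blue_mid",c)
    for x in r[:2]:
        P,_=cloud(d,x["pixels"]);print(c,x["confidence"],x["uv"],np.percentile(P,[2,50,98],axis=0).tolist())
    img=d["color"]; u,v=(250,150) if c=="scene" else (430,230)
    cv2.imwrite(f"pics/{c}1z.png",cv2.resize(img[v-60:v+90,u-100:u+100,::-1],(800,600),interpolation=cv2.INTER_CUBIC))
E
```

```text
grip w 0.04278575251991477 F [-2.5317 -0.2213  2.1001] t 4.7333
lift w 0.04256066632606376 F [ 0.4481  0.2151 -5.6509] t 5.8583
7.9333 [ 0.5328 -0.2894  0.2894] 0.04274268687020564 [ 0.8408  0.4686 -5.9962]
top 0.57 [462.8, 254.0] [[0.5182632844217029, -0.27482510948144784, 0.09438345491898593], [0.5315284144764051, -0.27032166478286346, 0.12213782540107687], [0.5460783709408151, -0.2682682505852354, 0.1478870254968228]]
scene 0.81 [251.8, 156.6] [[0.5165997290890499, -0.2892670470716181, 0.09140281036402761], [0.5409674817879725, -0.27376921877052773, 0.13092001433213815], [0.5552323097362633, -0.26508614669374925, 0.16737411452764955]]
```

View pics/scene1z.png

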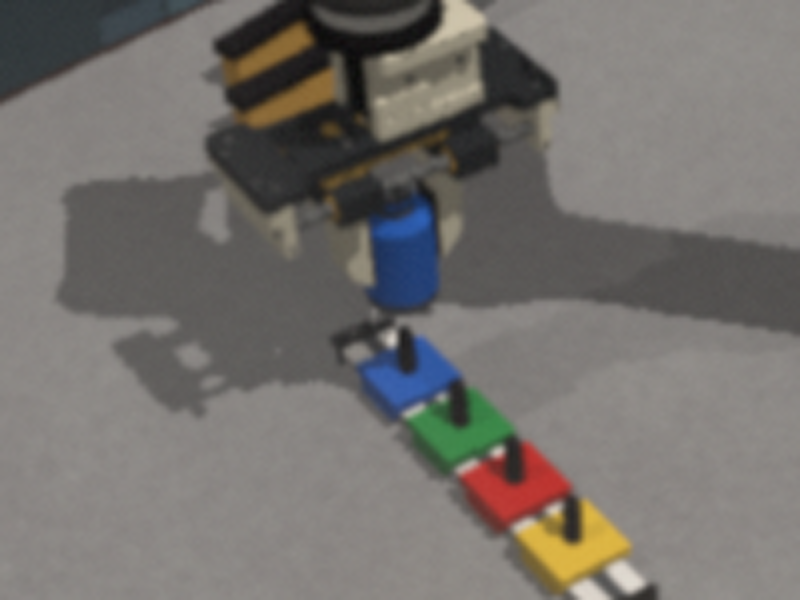

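View pics/top1z.png

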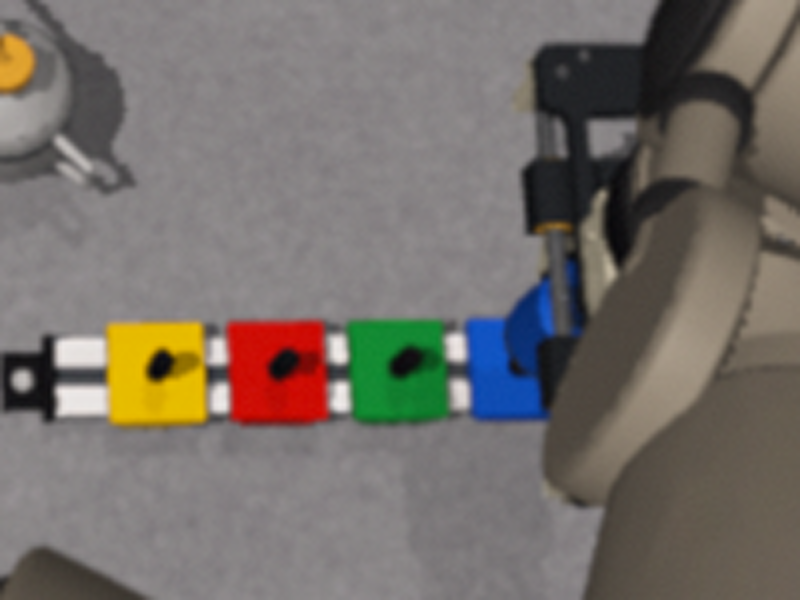

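```bash
cat >> h.py <<'E'
def circ(x,y,z,r,n=40):
    t=np.linspace(0,2*np.pi,n); return np.c_[x+r*np.cos(t),y+r*np.sin(t),np.full(n,z)]
def sil(d,P,S=8):
    h=cv2.convexHull(proj(d,P).astype(np.float32)).reshape(-1,2)
    return h
def postcen(d,x,y,z0=.024):
    h=sil(d,np.r_[circ(x,y,z0,.006),circ(x,y,z0+.028,.006),circ(x,y,z0+.034,.001)])
    m=cv2.moments(h.reshape(-1,1,2)); return np.array([m["m10"],m["m01"]])/m["m00"]
def findposts(d,guess,thr=60,rad=9):
    out=[]
    for (x,y) in guess:
        c=postcen(d,x,y);u,v=np.round(c).astype(int)
        g=d["color"][v-rad:v+rad+1,u-rad:u+rad+1].max(2).astype(float)
        w=np.clip((thr-g)/(thr-25),0,1)
        # keep the component nearest the centre
        n,l,st,ce=cv2.connectedComponentsWithStats((w>.15).astype(np.uint8))
        best=min([i for i in range(1,n) if st[i,4]>=6],key=lambda i:np.hypot(*(ce[i]-rad)),default=None)
        if best is None: out.append(None);continue
        w=w*(l==best);vv,uu=np.indices(w.shape)
        o=np.array([(w*uu).sum(),(w*vv).sum()])/w.sum()+[u-rad,v-rad]
        # solve for xy
        q=np.array([x,y],float)
        for _ in range(6):
            f=postcen(d,*q)-o
            J=np.c_[(postcen(d,q[0]+.002,q[1])-postcen(d,*q))/.002,(postcen(d,q[0],q[1]+.002)-postcen(d,*q))/.002]
            q=q-np.linalg.solve(J,f)
        out.append((q,o,w.sum()))
    return out
E
python3 - <<'E'
from h import *
from scipy.optimize import least_squares
np.set_printoptions(precision=4,suppress=True)
G={"top":[(.5535,-.1155),(.5455,-.175),(.5375,-.234),(.529,-.293)],"scene":[(.560,-.112),(.552,-.171),(.543,-.230),(.535,-.289)]}
for c in("scene","top"):
    d=cam(c)
    for col,o in zip("yrgb",findposts(d,G[c])): print(c,col,o)
    if c=="scene":
        s=bot.sense();p=s["tcp_pos"];Rt=Ro.from_euler("xyz",s["tcp_rot"]).as_matrix();g=p+Rt@[PZ,0,0];print("grasp",g)
        im=d["color"].astype(float);b=(im[...,2]-im[...,0]>35)
        b=b.astype(np.uint8);n,l,st,ce=cv2.connectedComponentsWithStats(b)
        for i in range(1,n):
            if st[i,4]>60: print(st[i],ce[i])
        foot=g[2]-.044
        h=sil(d,np.r_[circ(g[0],g[1],foot,.0215),circ(g[0],g[1],foot+.06,.0215)]);print("pred",h.min(0),h.max(0))
        for e in((.005,0),(0,.005)):
            h2=sil(d,np.r_[circ(g[0]+e[0],g[1]+e[1],foot,.0215),circ(g[0]+e[0],g[1]+e[1],foot+.06,.0215)]);print(e,h2.min(0)-h.min(0),h2.max(0)-h.max(0))
E
```

```text
scene y (array([ 0.5554, -0.116 ]), array([292.4503, 219.4712]), np.float64(5.457142857142857))
scene r (array([ 0.5472, -0.1764]), array([277.7553, 204.4149]), np.float64(8.057142857142857))
scene g (array([ 0.5395, -0.2354]), array([264.0308, 190.4923]), np.float64(13.0))
scene b (array([ 0.5312, -0.2951]), array([250.9821, 177.0179]), np.float64(12.771428571428572))
grasp [ 0.5325 -0.2899  0.13  ]
[365   0  42  17 368] [391.3913   5.2772]
[290  26  24  21 350] [300.9286  34.7829]
[243 139  17  28 371] [251.0674 153.4609]
[240 174  25  20 277] [251.7617 183.7906]
pred [238.8835 137.6801] [259.267  169.1752]
(0.005, 0) [-1.7003  0.9029] [-1.6052  0.9513]
(0, 0.005) [1.3459 0.9455] [1.3393 0.997 ]
top y (array([ 0.5547, -0.1168]), array([369.7773, 260.8641]), np.float64(20.4))
top r (array([ 0.5465, -0.176 ]), array([400.475 , 260.5551]), np.float64(25.685714285714283))
top g (array([ 0.5386, -0.2355]), array([431.1634, 260.0908]), np.float64(34.628571428571426))
top b (array([ 0.525 , -0.3057]), array([467.4149, 261.6325]), np.float64(66.31428571428572))
```

```bash
python3 - <<'E'
from h import *
d=cam("scene")
s=bot.sense();Rt=Ro.from_euler("xyz",s["tcp_rot"]).as_matrix();g=s["tcp_pos"]+Rt@[PZ,0,0]
u0,v0,S=220,125,12
im=cv2.resize(d["color"][v0:v0+50,u0:u0+64,::-1].copy(),None,fx=S,fy=S,interpolation=cv2.INTER_NEAREST)
def dr(P,c):
    q=((proj(d,P)-[u0,v0]+.5)*S).astype(np.int32);cv2.polylines(im,[q],False,c,1)
f=g[2]-.044
dr(circ(g[0],g[1],f,.0215),(0,255,255));dr(circ(g[0],g[1],f+.06,.0215),(0,255,255));dr(circ(g[0],g[1],f+.08,.012),(255,255,0))
cv2.imwrite("pics/ov1.png",im)
m=np.abs(d["color"].astype(int)[145:172,238:264,2]-d["color"].astype(int)[145:172,238:264,0]);print(m[10:27])
E
```

```text
[[22 24 25 23 18  8 49 60 65 68 71 74 77 77 79 81 81 82 83 81 67 30  2  5
   3  3]
 [23 23 24 23 19  5 48 60 65 67 71 74 75 76 81 83 82 83 82 81 69 35  4  4
   3  5]
 [23 23 24 23 20  3 45 62 63 68 72 73 73 78 80 79 82 83 82 82 71 38  5  3
   4  3]
 [20 24 24 22 19  0 42 59 63 66 70 71 76 78 78 80 85 82 83 82 71 41  8  3
   4  4]
 [18 20 20 22 20  3 37 58 62 66 69 73 76 78 78 81 81 81 81 80 72 45  7  4
   4  4]
 [10 12 14 11 13  0 39 58 62 67 70 72 73 75 79 78 80 80 82 82 73 42  8  3
   6  4]
 [ 5  6  4  6  8 19 45 57 62 66 69 72 73 75 77 79 80 81 82 80 66 35  5  4
   3  3]
 [ 4  4  0 15 30 40 50 56 61 66 69 71 74 76 78 80 78 79 80 78 58 20  0  4
   4  4]
 [ 3  3  1  9 32 46 52 56 59 65 67 71 72 76 78 79 80 79 75 63 36  7  3  4
   3  5]
 [ 3  4  2  2 16 35 46 54 58 64 67 68 73 74 76 77 74 68 52 35 11  1  3  4
   5  4]
 [ 4  4  2  2  3 14 30 42 51 56 61 63 66 67 69 64 57 45 22  8  0  3  5  4
   4  4]
 [ 3  4  5  4  3  0  7 19 27 33 40 44 44 46 42 32 24 14  4  2  4  5  6  6
   6  7]
 [ 3  3  4  4  3  3  2  2  6  9 12 14 16 16 13  5  2  0  1  4  5  6  7  6
   6  7]
 [ 4  3  4  4  4  5  3  2  2  1  1  0  1  1  1  4  3  3  5  4  5  6  6  6
   7  8]
 [ 4  3  4  3  4  3  4  4  2  3  3  6  5  5  6  5  6  6  6  5  5  8  8  7
   7  7]
 [ 4  3  3  3  2  4  4  2  2  2  3  6  6  5  5  7  6  6  6  7  7  6  7  7
   7  6]
 [ 3  1  2  2  2  1  2  2  2  5  4  6  4  4  5  5  7  5  7  7  7  7  6  7
   6  7]]
```

View pics/ov1.png

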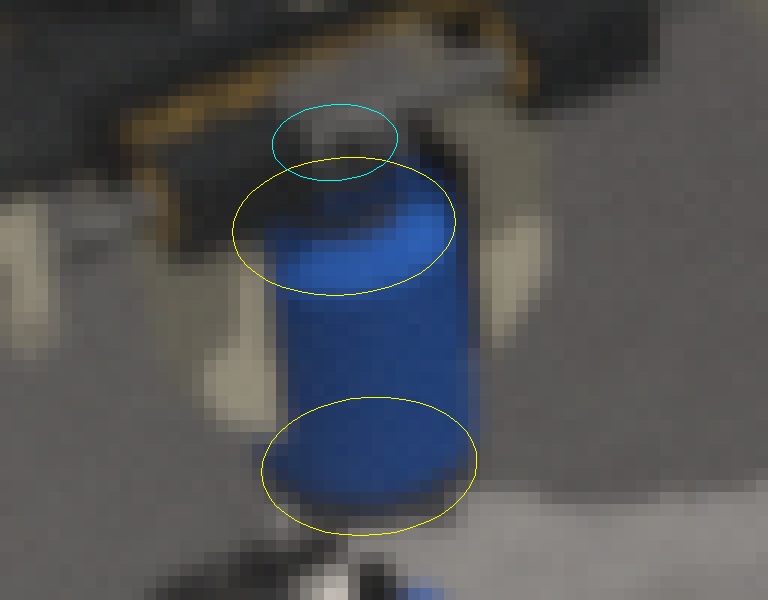

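```bash
cat >> h.py <<'E'
AR=np.radians(-7.6)
def place(p,hover=.13,zend=.0695,dep=.16,go=True):
    A=att(AR)
    if go: bot.movep([*p,hover+PZ],A)
    else: bot.move_linear([*p,hover+PZ],A,rate=.1)
    f0=bot.sense()["force"]
    for z in (.098,.084,zend):
        bot.move_linear([*p,z+PZ],rate=.08)
        s=bot.sense();df=s["force"]-f0;print("z",z,"dF",np.round(df,2),"w",round(s["width"],4),"t",round(s["t"],2))
        if np.linalg.norm(df)>12:
            print("ABORT");bot.move_linear([*p,hover+PZ],rate=.1);return False
    bot.grip(.07);bot.move_linear([*p,dep+PZ],rate=.2)
    print("done t",T());return True
E
python3 - <<'E'
from h import *
place((.531,-.2935),go=False)
E
```

```text
z 0.098 dF [-0.23  0.45 -0.68] w 0.0423 t 9.08
z 0.084 dF [ 0.96  0.13 -0.99] w 0.0429 t 9.41
z 0.0695 dF [-0.11  1.53 -0.92] w 0.0428 t 9.74
done t 11.0
```

```bash
python3 - <<'E'
from h import *
np.set_printoptions(precision=4,suppress=True)
bot.movep([.481,.307,.16+PZ],att(np.radians(-3.1)))
d=cam("scene");cv2.imwrite("pics/s2.png",cv2.resize(d["color"][130:280,210:410,::-1],(800,600),interpolation=cv2.INTER_CUBIC))
d=cam("top");cv2.imwrite("pics/t2.png",cv2.resize(d["color"][200:350,330:530,::-1],(800,600),interpolation=cv2.INTER_CUBIC))
pick((.481,.307),np.radians(-3.1))
E
```

```text
grip w 0.039157524103304336 F [-1.3579 -1.0871  3.163 ] t 15.1417
lift w 0.03954160689168763 F [-0.2845  0.1149 -3.6493] t 16.2667
```

View pics/s2.png

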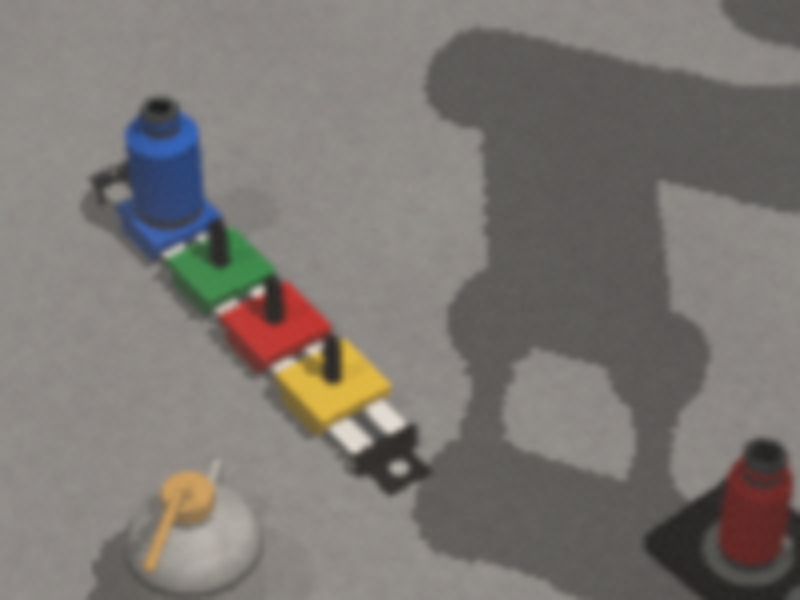

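View pics/t2.png

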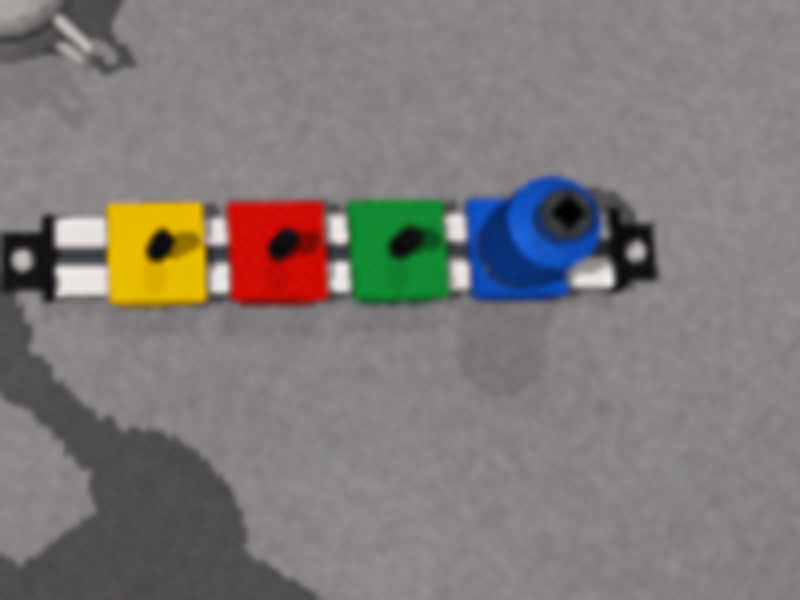

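```bash
python3 - <<'E'
from h import *
np.set_printoptions(precision=4,suppress=True)
if place((.539,-.2345)):
    bot.movep([.478,.2465,.16+PZ],att(np.radians(-3.1)))
    d=cam("scene");cv2.imwrite("pics/s3.png",cv2.resize(d["color"][130:280,210:410,::-1],(800,600),interpolation=cv2.INTER_CUBIC))
    d=cam("top");cv2.imwrite("pics/t3.png",cv2.resize(d["color"][200:350,330:530,::-1],(800,600),interpolation=cv2.INTER_CUBIC))
    pick((.478,.2465),np.radians(-3.1))
    bot.movep([.555,-.1155,.13+PZ],att(AR));bot.pause(.2)
d=cam("scene");cv2.imwrite("pics/s4.png",cv2.resize(d["color"][130:280,210:410,::-1],(800,600),interpolation=cv2.INTER_CUBIC))
E
```

```text
z 0.098 dF [-0.55 -0.31  1.38] w 0.0396 t 18.8
z 0.084 dF [-0.83  0.34 -0.05] w 0.0395 t 19.12
z 0.0695 dF [-1.83  0.56 -0.05] w 0.0397 t 19.46
done t 20.7583
grip w 0.03575769580014894 F [-1.7387 -0.4936  3.1856] t 24.55
lift w 0.03576639443321785 F [-0.2526  0.7101 -3.6767] t 25.675
```

View pics/s4.png

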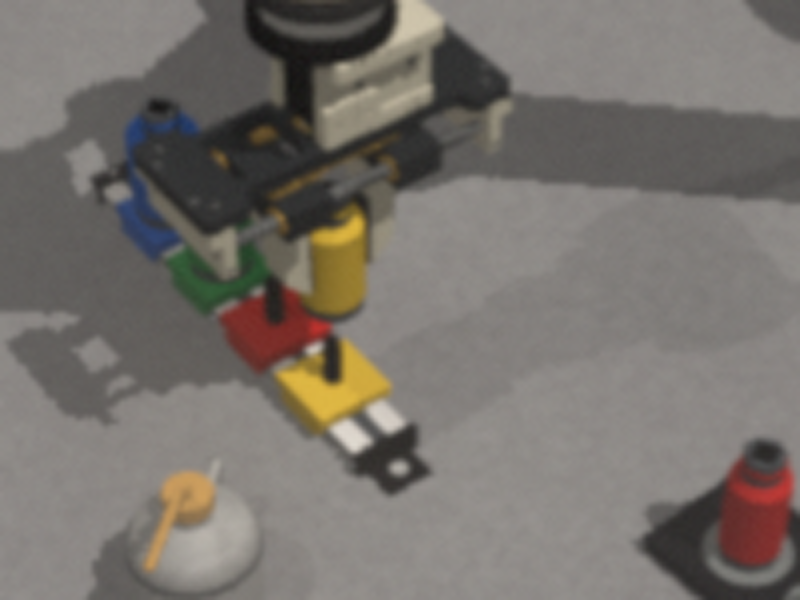

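View pics/t3.png

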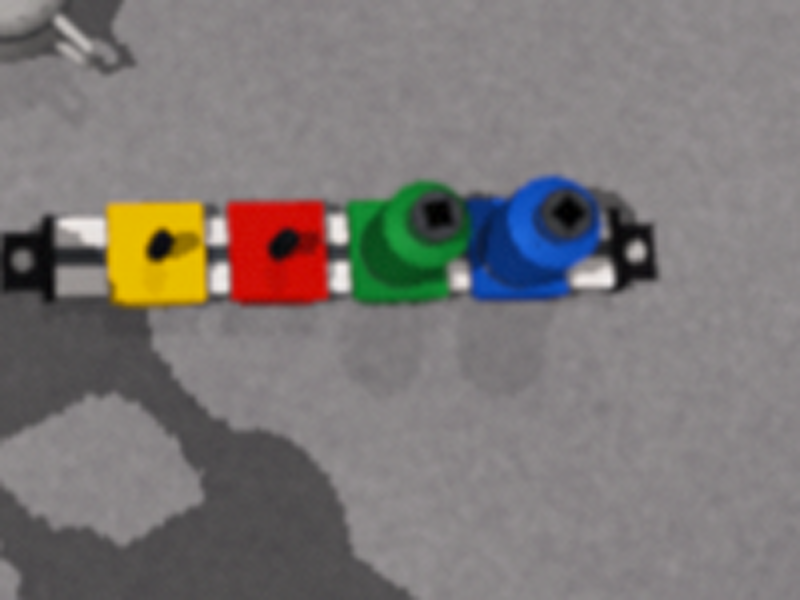

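```bash
cat >> h.py <<'E'
def overlay(fn,r):
    d=cam("scene");s=bot.sense();Rt=Ro.from_euler("xyz",s["tcp_rot"]).as_matrix();g=s["tcp_pos"]+Rt@[PZ,0,0]
    f=g[2]-.044;c=proj(d,[[g[0],g[1],f]])[0];u0,v0=int(c[0])-32,int(c[1])-28;S=12
    im=cv2.resize(d["color"][v0:v0+50,u0:u0+64,::-1].copy(),None,fx=S,fy=S,interpolation=cv2.INTER_CUBIC)
    def dr(P,c): cv2.polylines(im,[((proj(d,P)-[u0,v0]+.5)*S).astype(np.int32)],False,c,1)
    dr(circ(g[0],g[1],f,r),(255,0,255));dr(circ(g[0],g[1],f+.06,r),(255,0,255))
    dr([[g[0],g[1],.024],[g[0],g[1],.058]],(255,255,0))
    cv2.imwrite(fn,im)
E
python3 - <<'E'
from h import *
overlay("pics/ov4.png",.018)
E
```

```text
(no output)
```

View pics/ov4.png

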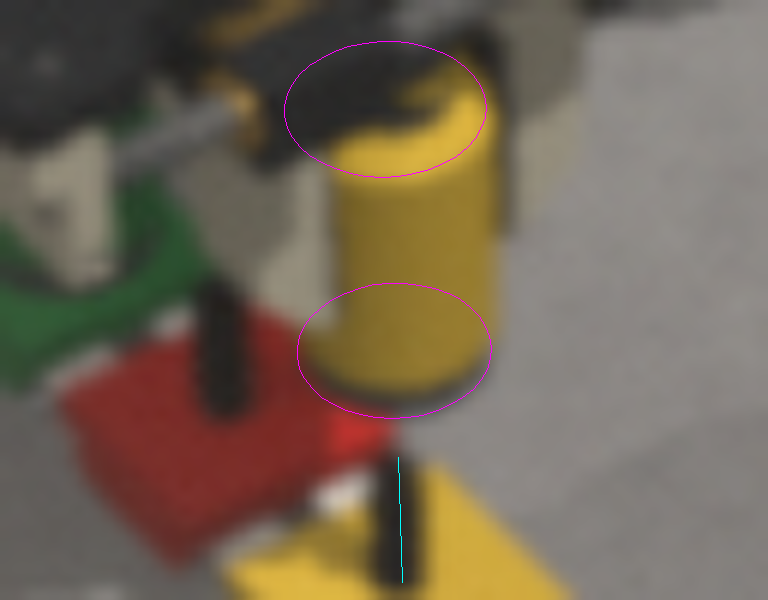

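```bash
python3 - <<'E'
from h import *
np.set_printoptions(precision=4,suppress=True)
if place((.555,-.1155),go=False):
    pick((.471,.127),np.radians(-3.1))
    bot.movep([.547,-.1755,.13+PZ],att(AR));bot.pause(.2)
overlay("pics/ov5.png",.017)
E
```

```text
z 0.098 dF [0.89 0.13 0.86] w 0.0357 t 28.18
z 0.084 dF [ 0.21  0.82 -0.01] w 0.0359 t 28.51
z 0.0695 dF [ 0.18 -0.18  0.02] w 0.0358 t 28.84
done t 30.1917
grip w 0.0336873240580841 F [-2.1663 -0.3442  2.0558] t 32.9
lift w 0.03387384056071649 F [ 0.0391 -0.096  -2.6447] t 34.025
```

View pics/ov5.png

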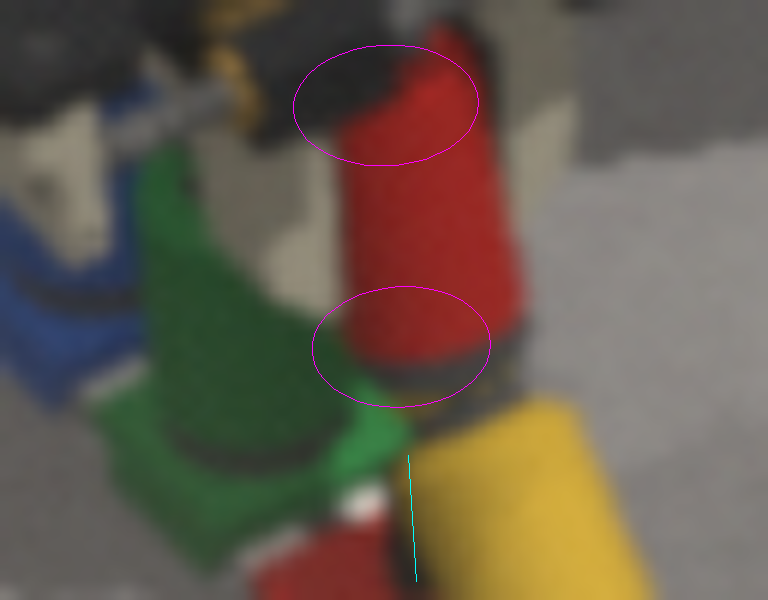

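```bash
python3 - <<'E'
from h import *
d=cam("scene");cv2.imwrite("pics/s6.png",cv2.resize(d["color"][130:280,210:410,::-1],(800,600),interpolation=cv2.INTER_CUBIC))
d=cam("top");cv2.imwrite("pics/t6.png",cv2.resize(d["color"][200:350,330:530,::-1],(800,600),interpolation=cv2.INTER_CUBIC))
E
```

```text
(no output)
```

View pics/s6.png

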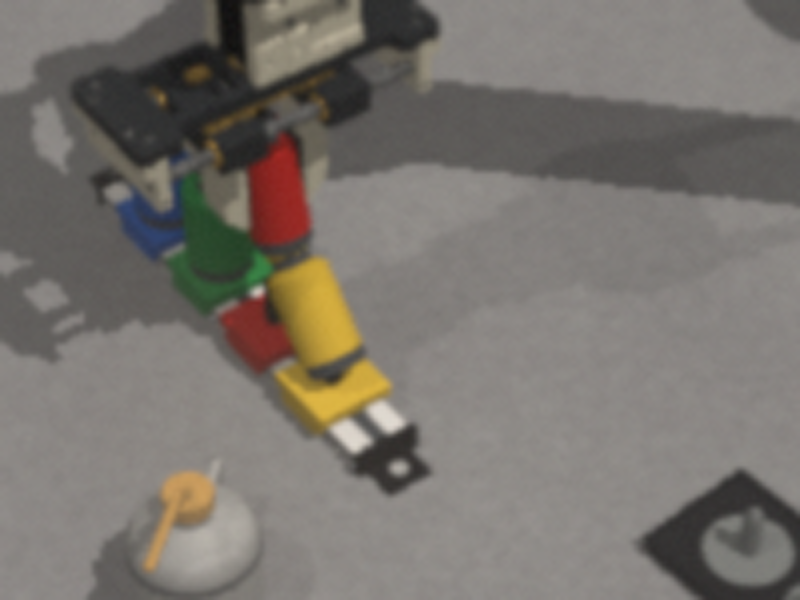

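View pics/t6.png

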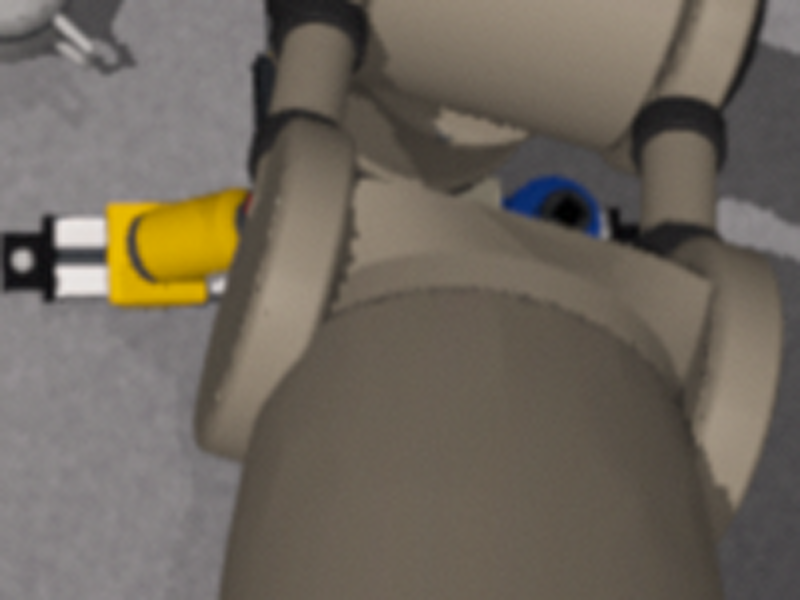

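```bash
python3 - <<'E'
from h import *
np.set_printoptions(precision=4,suppress=True)
s=bot.sense();print(s["force"],s["width"],s["t"])
bot.move_linear([.547,-.1755,.23+PZ],rate=.1);bot.pause(.2)
s=bot.sense();print(s["force"],s["width"],s["t"])
d=cam("scene");cv2.imwrite("pics/s7.png",cv2.resize(d["color"][90:270,190:430,::-1],(800,600),interpolation=cv2.INTER_CUBIC))
d=cam("top");cv2.imwrite("pics/t7.png",cv2.resize(d["color"][170:350,310:550,::-1],(800,600),interpolation=cv2.INTER_CUBIC))
E
```

```text
[-1.9677 -1.8377  4.8703] 0.033605121524953076 35.5917
[ 1.0624  0.1646 -2.2968] 0.03344036505194717 36.9417
```

View pics/s7.png

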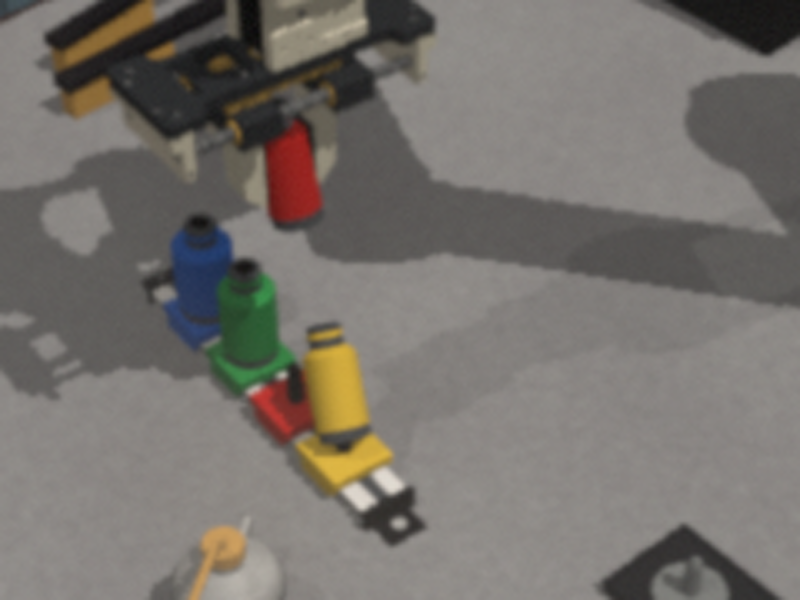

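View pics/t7.png

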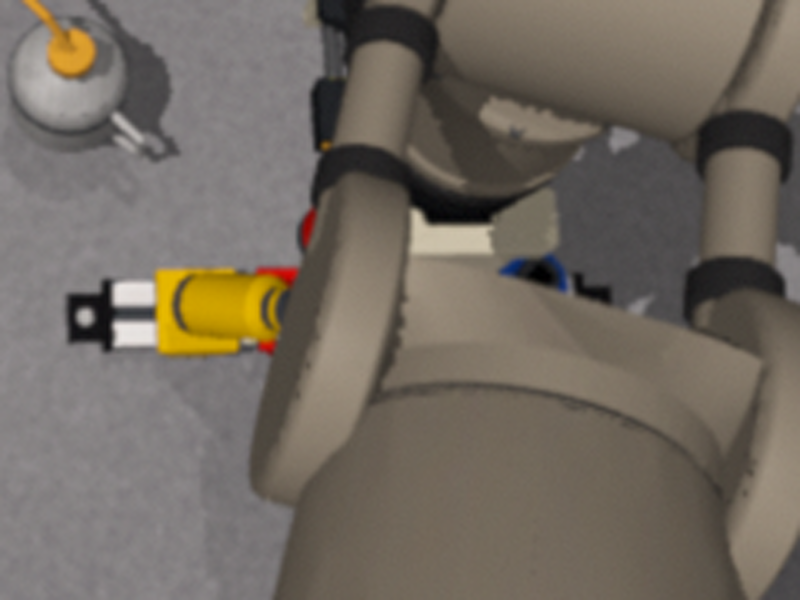

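```bash
cat >> h.py <<'E'
def setdown(p,a,z0=.052,zmin=.030,F=8):
    bot.movep([*p,.12+PZ],att(a)) if np.hypot(*(bot.sense()["tcp_pos"][:2]-np.array(p)))>.005 else None
    bot.move_linear([*p,z0+PZ],rate=.12);f0=bot.sense()["force"][2]
    z=z0
    while z>zmin:
        z-=.0015;bot.move_linear([*p,z+PZ],rate=.05)
        f=bot.sense()["force"][2]-f0
        if f>F: break
    print("setdown z",z,"f",f,"t",T())
E
python3 - <<'E'
from h import *
np.set_printoptions(precision=4,suppress=True)
p=(.40,-.06)
bot.movep([.45,-.1,.2+PZ],att(AR))
setdown(p,AR)
bot.grip(.07)
bot.move_linear([*p,.17+PZ],rate=.2);print(T())
bot.movep([.45,.15,.25+PZ],att(AR));bot.pause(.1)
d=cam("scene");cv2.imwrite("pics/s8.png",cv2.resize(d["color"][130:310,190:430,::-1],(800,600),interpolation=cv2.INTER_CUBIC))
np.save("s8.npy",d["depth"])
for q in("socket_red_mid","socket_yellow_mid"):
    for x in bot.regions_of(q,"scene")[:2]:
        P,_=cloud(d,x["pixels"]);z=P[:,2];print(q,x["confidence"],x["uv"])
        for a in np.arange(.0,.13,.015):
            Q=P[(z>=a)&(z<a+.015)]
            if len(Q)>5: print(round(a,3),len(Q),Q.mean(0),np.ptp(Q,axis=0))
d=cam("top");cv2.imwrite("pics/t8.png",cv2.resize(d["color"][200:380,290:530,::-1],(800,600),interpolation=cv2.INTER_CUBIC))
for q in("socket_red_mid","socket_yellow_mid"):
    for x in bot.regions_of(q,"top")[:2]:
        P,_=cloud(d,x["pixels"]);z=P[:,2];print(q,x["confidence"],x["uv"])
        for a in np.arange(.0,.13,.015):
            Q=P[(z>=a)&(z<a+.015)]
            if len(Q)>5: print(round(a,3),len(Q),Q.mean(0),np.ptp(Q,axis=0))
E
```

```text
setdown z 0.038499999999999986 f 15.979679730610135 t 41.075
42.6583
socket_red_mid 0.71 [259.7, 201.1]
0.0 17 [ 0.5618 -0.2446  0.0101] [0.0145 0.0559 0.0115]
0.015 146 [ 0.5528 -0.2251  0.0233] [0.0513 0.0613 0.0143]
socket_red_mid 0.64 [365.3, 203.4]
0.0 60 [ 0.4073 -0.0408  0.0077] [0.0935 0.0779 0.0145]
0.015 64 [ 0.4135 -0.0335  0.0228] [0.0257 0.0298 0.0146]
0.03 72 [ 0.4132 -0.0331  0.0375] [0.0308 0.032  0.0146]
0.045 68 [ 0.4126 -0.0333  0.0526] [0.0369 0.0272 0.0145]
0.06 95 [ 0.4101 -0.0365  0.0653] [0.0372 0.0349 0.0148]
0.075 74 [ 0.4056 -0.0399  0.0804] [0.0256 0.0255 0.0098]
socket_yellow_mid 0.88 [291.4, 208.9]
0.0 7 [ 0.4698 -0.2008  0.0032] [0.0224 0.0431 0.0071]
0.045 98 [ 0.5616 -0.1077  0.0546] [0.0353 0.0326 0.0144]
0.06 136 [ 0.5562 -0.1172  0.0678] [0.0382 0.0385 0.0145]
0.075 134 [ 0.5499 -0.1279  0.0826] [0.0398 0.039  0.0144]
0.09 125 [ 0.544  -0.1405  0.0963] [0.0339 0.0314 0.0148]
socket_red_mid 0.59 [343.3, 344.5]
0.045 40 [ 0.4006 -0.0434  0.0581] [0.0346 0.0336 0.0135]
0.06 106 [ 0.4011 -0.0428  0.0634] [0.0339 0.0336 0.0149]
0.075 152 [ 0.4026 -0.0444  0.0789] [0.0241 0.0233 0.0073]
socket_yellow_mid 0.83 [377.0, 259.7]
0.015 6 [ 0.5402 -0.1646  0.0242] [0.0296 0.0592 0.0046]
0.03 15 [ 0.5465 -0.1054  0.0424] [0.0349 0.0148 0.0099]
0.045 114 [ 0.5523 -0.1085  0.0538] [0.041  0.025  0.0149]
0.06 145 [ 0.5475 -0.1193  0.0676] [0.0434 0.0462 0.0144]
0.075 216 [ 0.5407 -0.1354  0.083 ] [0.0394 0.0484 0.0147]
0.09 221 [ 0.5368 -0.1485  0.0956] [0.0322 0.0367 0.0145]
```

```bash
ls pics
```

```text
ov1.png
ov4.png
ov5.png
s2.png
s3.png
s4.png
s6.png
s7.png
s8.png
scene0.png
scene1.png
scene1z.png
t2.png
t3.png
t6.png
t7.png
t8.png
top0.png
top1.png
top1z.png
```

View pics/s8.png

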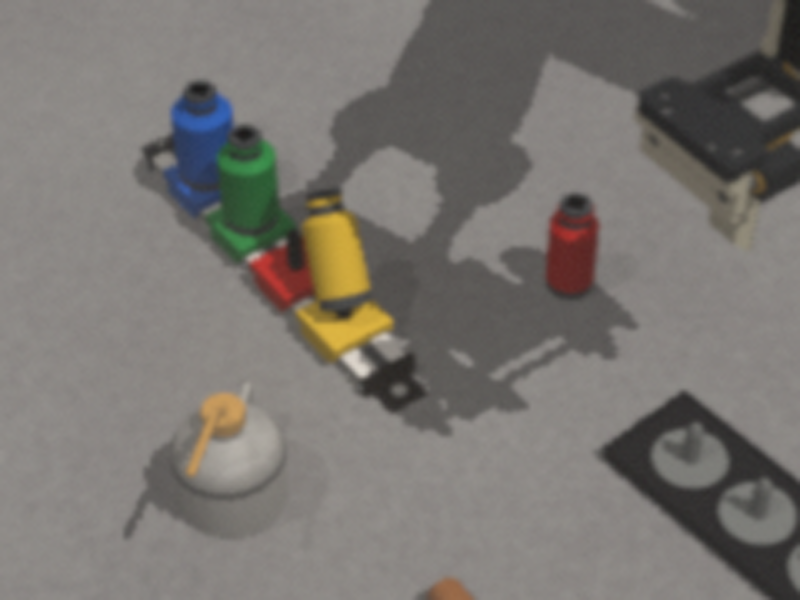

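View pics/t8.png

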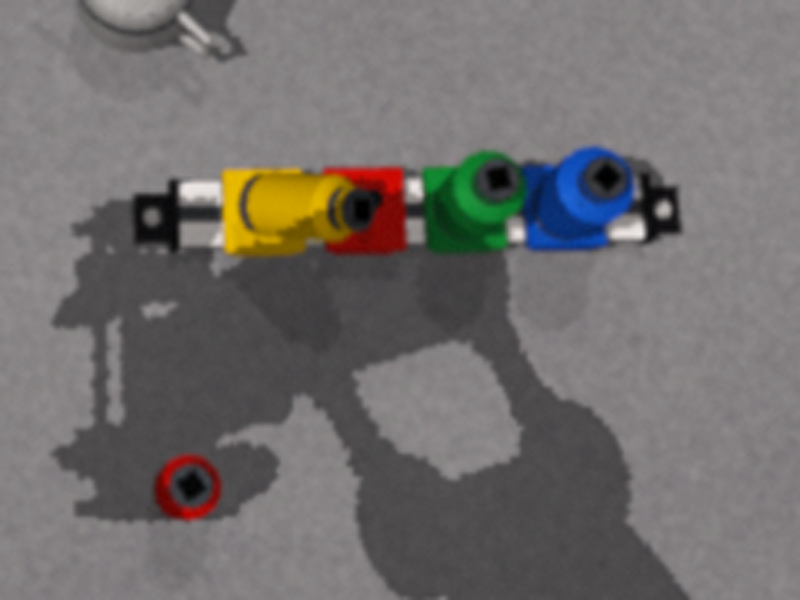

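```bash
cat >> h.py <<'E'
def tool(g,a,th=0.):
    """TCP pose with grasp point at g, jaw angle a; tool rotated -th about jaw axis"""
    j=np.array([np.cos(a),np.sin(a),0]);R=Ro.from_rotvec(-th*j)*Ro.from_euler("xyz",att(a))
    return (np.array(g)-R.apply([PZ,0,0])),R.as_euler("xyz")
E
python3 - <<'E'
from h import *
np.set_printoptions(precision=4,suppress=True)
for th in(0,.3,.5): print(th,bot.inverse_kinematics(*tool((.45,-.03,.2),AR,th)),bot.inverse_kinematics(*tool((.555,-.1155,.07),AR,th)),tool((.5,0,.2),AR,th))
g=[.551,-.126]
bot.movep([*g,.18+PZ],att(AR))
bot.move_linear([*g,.072+PZ],rate=.12);print(bot.sense()["force"])
bot.grip(0);s=bot.sense();print(s["width"],s["force"],s["t"])
bot.move_linear([*g,.10+PZ],rate=.06);s=bot.sense();print(s["width"],s["force"])
bot.move_linear([*g,.17+PZ],rate=.12);s=bot.sense();print(s["width"],s["force"],s["t"])
d=cam("scene");cv2.imwrite("pics/s9.png",cv2.resize(d["color"][90:270,190:430,::-1],(800,600),interpolation=cv2.INTER_CUBIC))
E
```

```text
0 [-0.2368  0.2541  1.7873 -0.      1.1002 -0.1041] [-0.3404  0.6092  1.619  -0.      0.9134 -0.2077] (array([0.5   , 0.    , 0.3592]), array([1.7034, 1.5708, 0.    ]))
0.3 [-0.0407  0.2948  1.7713 -0.332   1.1261  0.2435] [-0.1841  0.629   1.6273 -0.3843  0.9064  0.1904] (array([0.5062, 0.0466, 0.3521]), array([ 0.    ,  1.2708, -1.7034]))
0.5 [ 0.0758  0.3523  1.7595 -0.5285  1.1951  0.4475] [-0.0868  0.6732  1.6205 -0.6188  0.9714  0.4342] (array([0.5101, 0.0757, 0.3397]), array([ 0.    ,  1.0708, -1.7034]))
[ 0.4489 -0.1786  0.438 ]
0.0355738635885493 [-0.1775  0.105  -0.5678] 46.8333
0.03580499948131719 [ 0.1378 -0.2645 -3.7578]
0.036035865776941484 [-0.7558  0.974  -4.9849] 48.1833
```

View pics/s9.png

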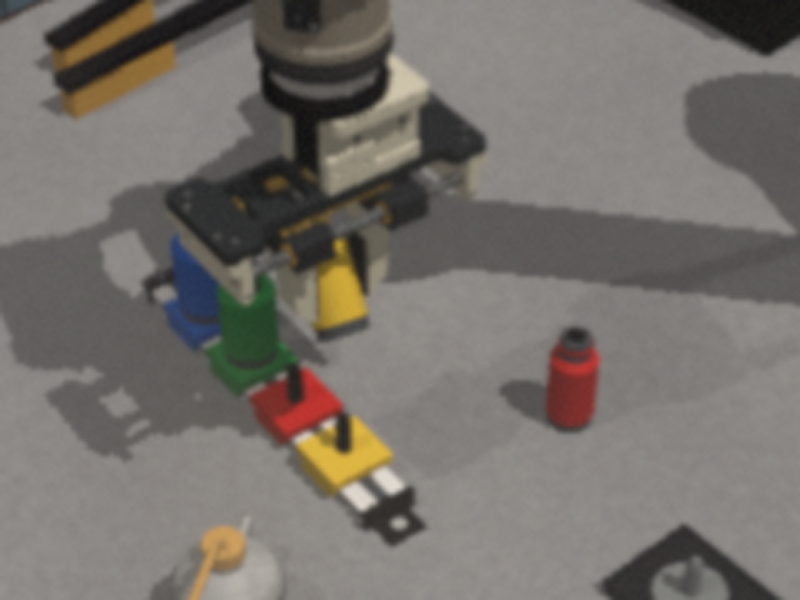

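```bash
python3 - <<'E'
from h import *
np.set_printoptions(precision=4,suppress=True)
g=[.42,-.15,.16]
bot.movep(*tool([.46,-.14,.18],AR,.2))
bot.movep(*tool(g,AR,.42));bot.pause(.1)
print(T(),bot.sense()["force"])
d=cam("scene")
c=proj(d,[g])[0];u0,v0=int(c[0])-30,int(c[1])-25
im=cv2.resize(d["color"][v0:v0+45,u0:u0+60,::-1].copy(),None,fx=12,fy=12,interpolation=cv2.INTER_CUBIC)
j=np.array([np.cos(AR),np.sin(AR),0])
for e,col in((-.2,(255,0,0)),(0,(255,0,255)),(.2,(255,255,0))):
    R=Ro.from_rotvec(-e*j)
    for P in(circ(0,0,-.044,.018),circ(0,0,.016,.018)):
        q=((proj(d,R.apply(P)+g)-[u0,v0]+.5)*12).astype(np.int32);cv2.polylines(im,[q],False,col,1)
cv2.imwrite("pics/ov10.png",im)
for c in ("scene","top"):
  d=cam(c)
  for x in bot.regions_of("socket_yellow_mid",c)[:1]:
    P,_=cloud(d,x["pixels"]);z=P[:,2];print(c,x["confidence"],x["uv"])
    for a in np.arange(.08,.22,.01):
        Q=P[(z>=a)&(z<a+.01)]
        if len(Q)>5: print(round(a,3),len(Q),Q.mean(0),np.ptp(Q,axis=0))
E
```

```text
49.1833 [-0.8472 -0.4117 -3.456 ]
top 0.55 [431.2, 320.8]
0.17 18 [ 0.4187 -0.1746  0.1777] [0.034  0.017  0.0074]
0.18 20 [ 0.4222 -0.1704  0.1836] [0.0299 0.0155 0.0096]
0.19 177 [ 0.4133 -0.1713  0.1967] [0.025  0.0227 0.0098]
0.2 10 [ 0.415  -0.1666  0.2009] [0.0135 0.0122 0.0009]
```

View pics/ov10.png

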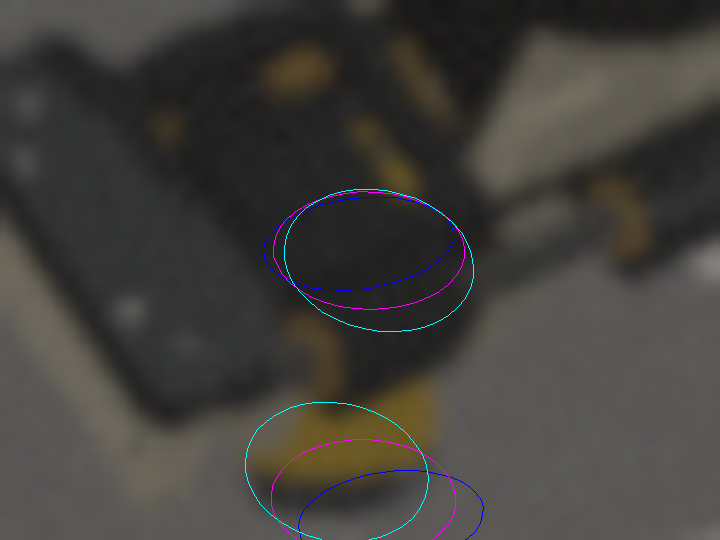

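```bash
python3 - <<'E'
from h import *
np.set_printoptions(precision=4,suppress=True)
d=cam("top");x=bot.regions_of("socket_yellow_mid","top")[0]
P,uv=cloud(d,x["pixels"])
Q=P[P[:,2]>.187];print(len(Q),Q.mean(0),Q.min(0),Q.max(0))
for _ in range(3):
    A=np.c_[Q[:,:2],np.ones(len(Q))];k,*_=np.linalg.lstsq(A,Q[:,2],rcond=None);r=Q[:,2]-A@k;print(k,r.std(),len(Q));Q=Q[abs(r)<max(2*r.std(),.0008)]
print("centre",Q.mean(0))
c=np.array(x["uv"]).astype(int);S=10
cv2.imwrite("pics/t11.png",cv2.resize(d["color"][c[1]-30:c[1]+30,c[0]-40:c[0]+40,::-1],None,fx=S,fy=S,interpolation=cv2.INTER_CUBIC))
d=cam("scene");cv2.imwrite("pics/s11.png",cv2.resize(d["color"][60:240,210:450,::-1],(800,600),interpolation=cv2.INTER_CUBIC))
E
```

```text
173 [ 0.4131 -0.1716  0.1971] [ 0.4009 -0.1831  0.1881] [ 0.4275 -0.1619  0.2019]
[0.1077 0.1779 0.1832] 0.0019143196445759632 173
[0.1334 0.2131 0.1788] 0.0014574710544031169 167
[0.1579 0.2122 0.1686] 0.0012273653600314582 157
centre [ 0.4127 -0.1721  0.1973]
```

View pics/t11.png

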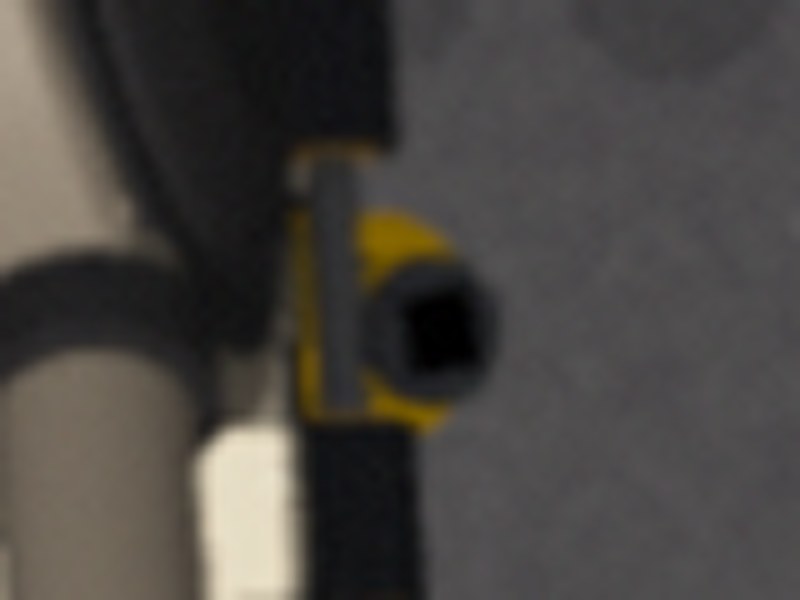

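View pics/s11.png

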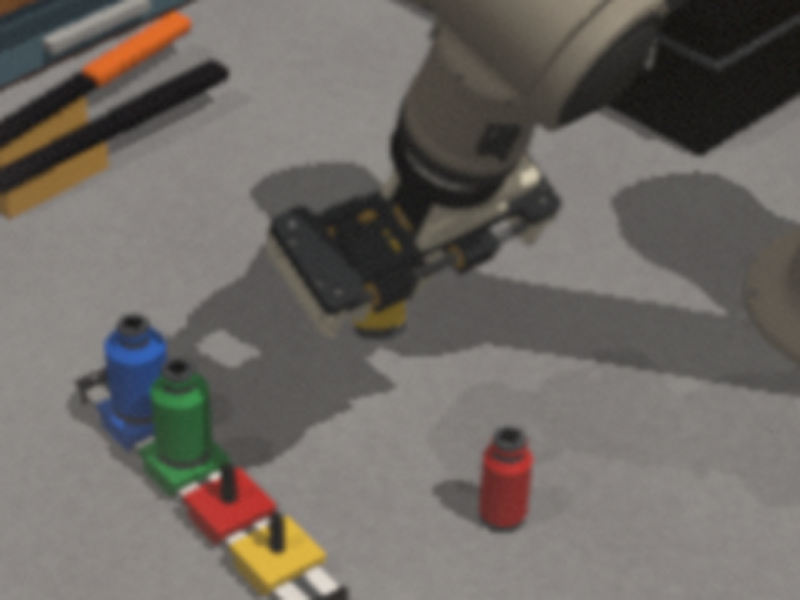

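```bash
python3 - <<'E'
from h import *
np.set_printoptions(precision=4,suppress=True)
th=.58;g=np.array([.42,-.16,.07])
bot.move_linear(*tool(g+[0,0,.06],AR,th),rate=.1)
bot.move_linear(tool(g-[0,0,.013],AR,th)[0],rate=.1);f0=bot.sense()["force"][2]
z=.057
while z>.028:
    z-=.0015;g[2]=z;bot.move_linear(tool(g,AR,th)[0],rate=.05)
    f=bot.sense()["force"][2]-f0
    if f>8: break
print("z",z,"f",f,T())
d=cam("scene");cv2.imwrite("pics/s12.png",cv2.resize(d["color"][90:270,210:450,::-1],(800,600),interpolation=cv2.INTER_CUBIC))
E
```

```text
z 0.038999999999999986 f 13.419075161912618 54.0583
```

View pics/s12.png

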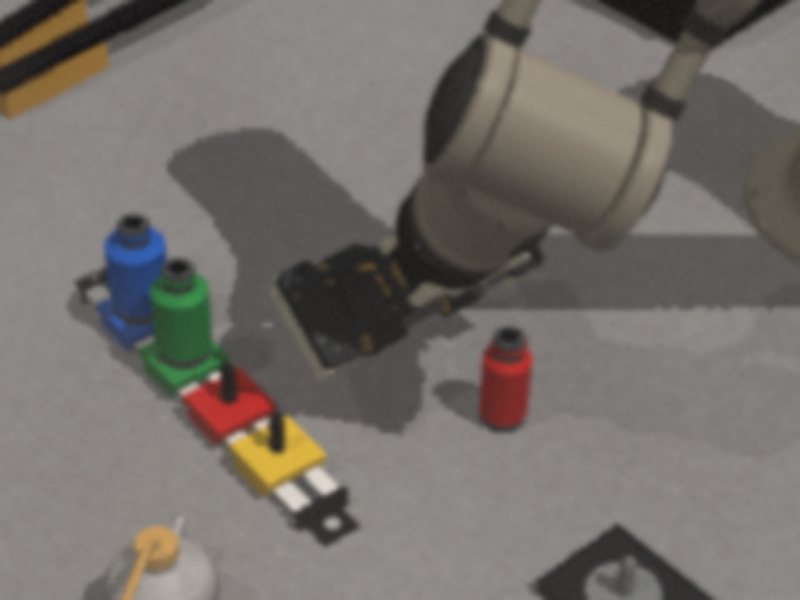

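```bash
python3 - <<'E'
from h import *
np.set_printoptions(precision=4,suppress=True)
d=cam("top");r=bot.regions_of("socket_yellow_mid","top")
for x in r[:2]:
    P,uv=cloud(d,x["pixels"]);print(x["confidence"],x["uv"],np.percentile(P,[2,50,98],axis=0).tolist())
v,u=[int(t) for t in proj(d,[[.42,-.16,.06]])[0][::-1]]
cv2.imwrite("pics/t12.png",cv2.resize(d["color"][v-30:v+30,u-40:u+40,::-1],None,fx=10,fy=10,interpolation=cv2.INTER_CUBIC))
E
```

```text
0.54 [413.6, 325.1] [[0.4013869335558356, -0.18660058560330872, 0.030281845540615197], [0.41759987756423245, -0.17146012659595003, 0.0749372594753361], [0.4345315236482149, -0.1550253878802664, 0.08280777840710508]]
```

View pics/t12.png

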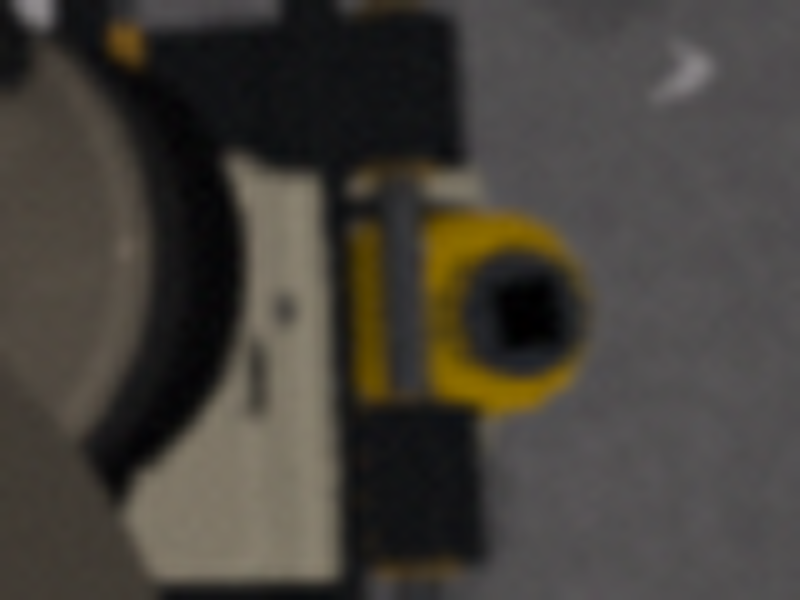

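```bash
python3 - <<'E'
from h import *
np.set_printoptions(precision=4,suppress=True)
th=.58;g=np.array([.42,-.16,.039])
bot.grip(.075)
R=Ro.from_euler("xyz",tool(g,AR,th)[1]);ax=R.apply([1,0,0])
bot.move_linear(tool(g-ax*.09,AR,th)[0],rate=.15)
bot.movep([.42,.02,.24+PZ],att(AR));print(T())
for c in("scene","top"):
    d=cam(c)
    if c=="scene": cv2.imwrite("pics/s13.png",cv2.resize(d["color"][90:270,210:450,::-1],(800,600),interpolation=cv2.INTER_CUBIC))
    else: cv2.imwrite("pics/t13.png",cv2.resize(d["color"][220:370,330:530,::-1],(800,600),interpolation=cv2.INTER_CUBIC))
    for q in("socket_yellow_mid","socket_red_mid"):
      for x in bot.regions_of(q,c)[:2]:
        P,_=cloud(d,x["pixels"]);z=P[:,2];m=np.percentile(z,98);Q=P[z>m-.006];print(c,q,x["confidence"],x["uv"],m,Q.mean(0))
E
```

```text
56.5333
scene socket_yellow_mid 0.61 [317.9, 183.1] 0.08310355670366057 [ 0.424  -0.1638  0.0813]
scene socket_red_mid 0.73 [364.2, 202.6] 0.08281958446827443 [ 0.4055 -0.0398  0.0806]
top socket_yellow_mid 0.8 [409.8, 323.3] 0.08140880934037814 [ 0.4217 -0.1679  0.079 ]
```

View pics/s13.png

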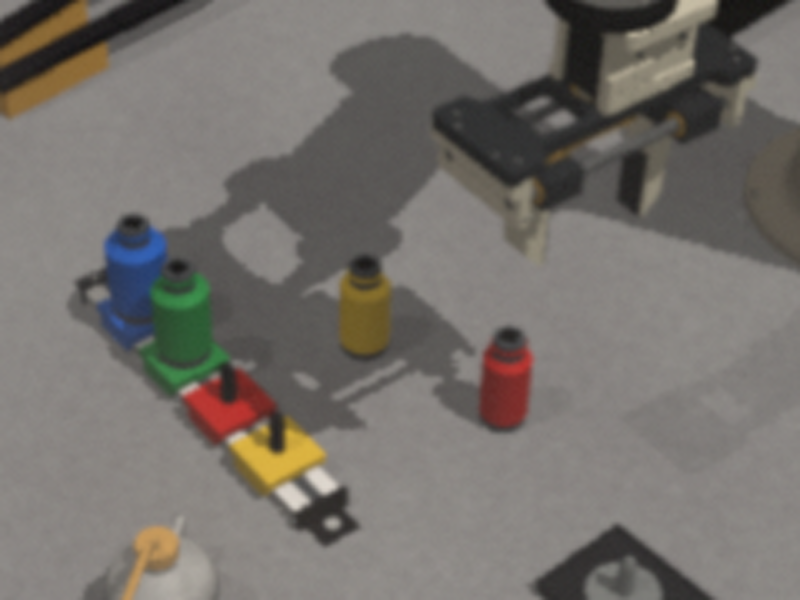

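View pics/t13.png

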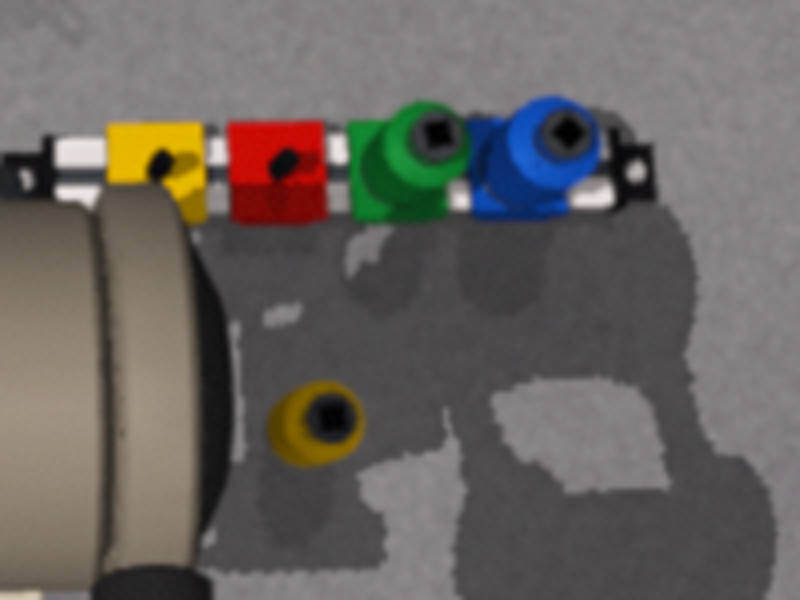

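```bash
python3 - <<'E'
from h import *
np.set_printoptions(precision=4,suppress=True)
pick((.404,-.043),AR,zg=.044,up=.19)
bot.movep([.547,-.1755,.175+PZ],att(AR));bot.pause(.2)
overlay("pics/ov14.png",.017)
d=cam("scene");cv2.imwrite("pics/s14.png",cv2.resize(d["color"][90:270,210:450,::-1],(800,600),interpolation=cv2.INTER_CUBIC))
E
```

```text
grip w 0.03355426979619824 F [-1.4614 -0.0928  1.212 ] t 59.175
lift w 0.033406442685121114 F [-0.6755  0.3191 -2.3502] t 60.3
```

View pics/ov14.png

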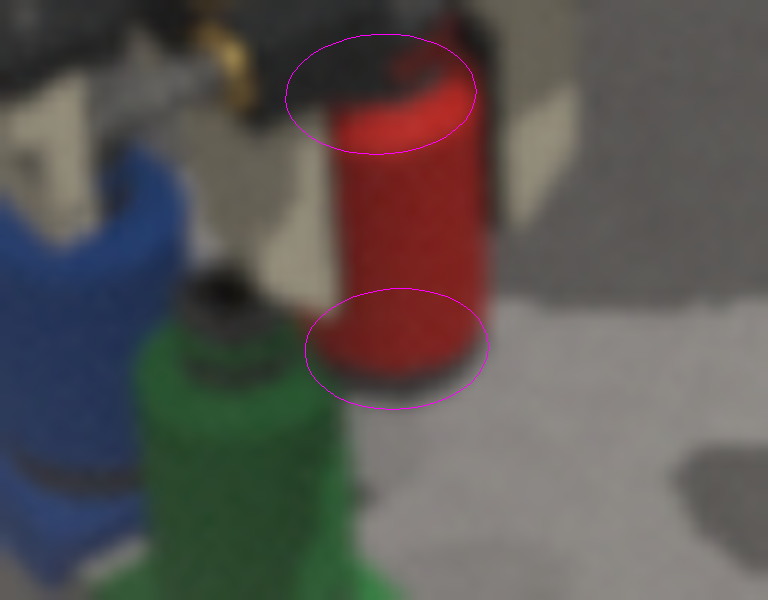

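View pics/s14.png

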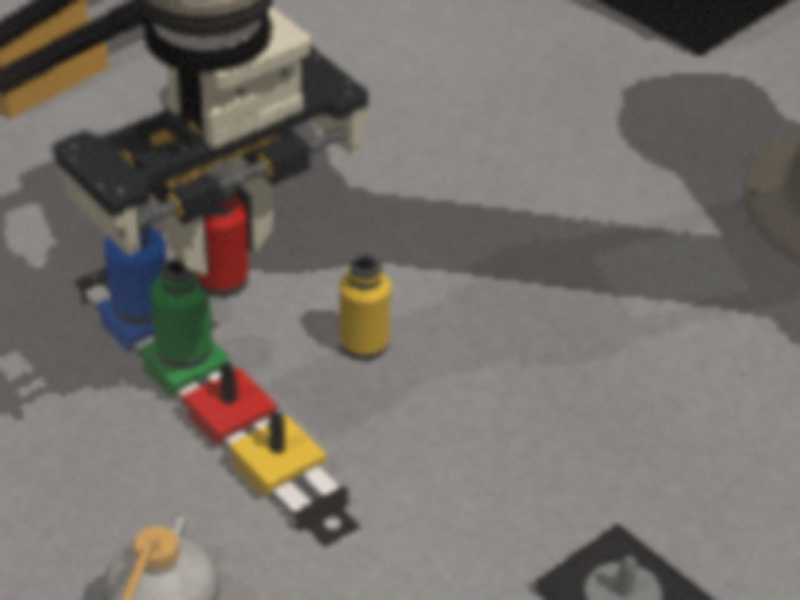

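```bash
python3 - <<'E'
from h import *
np.set_printoptions(precision=4,suppress=True)
if place((.547,-.1755),hover=.175,go=False,dep=.19):
    pick((.423,-.167),AR,zg=.044,up=.19)
    d=cam("scene");cv2.imwrite("pics/s15.png",cv2.resize(d["color"][90:270,210:450,::-1],(800,600),interpolation=cv2.INTER_CUBIC))
    bot.movep([.555,-.1155,.175+PZ],att(AR));bot.pause(.2)
    overlay("pics/ov15.png",.018)
E
```

```text
z 0.098 dF [-0.4   0.35 -0.24] w 0.0336 t 62.77
z 0.084 dF [ 0.    0.71 -0.94] w 0.0337 t 63.09
z 0.0695 dF [ 0.55  1.11 -1.  ] w 0.0331 t 63.42
done t 64.95
grip w 0.035304126616922143 F [-2.069   0.1453  2.6335] t 67.2917
lift w 0.035365994022160764 F [ 0.1424 -0.3815 -3.094 ] t 68.4167
```

View pics/s15.png

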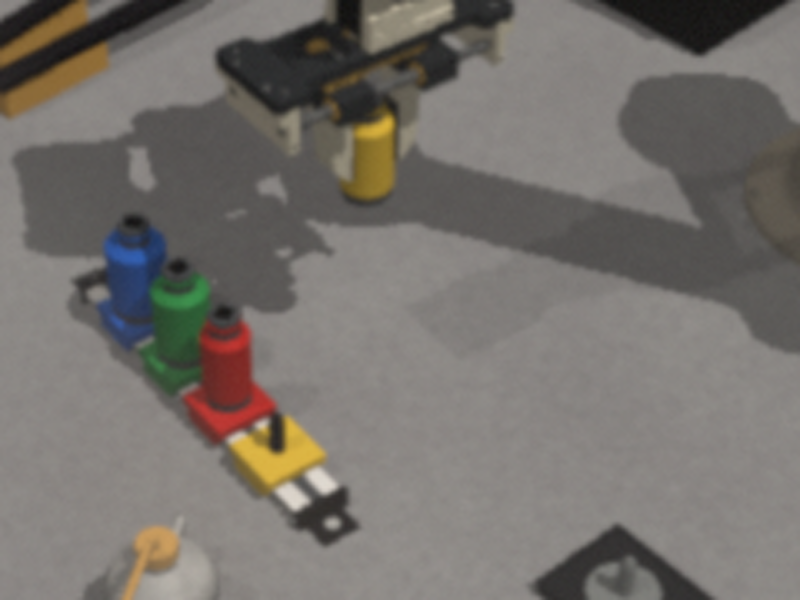

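View pics/ov15.png

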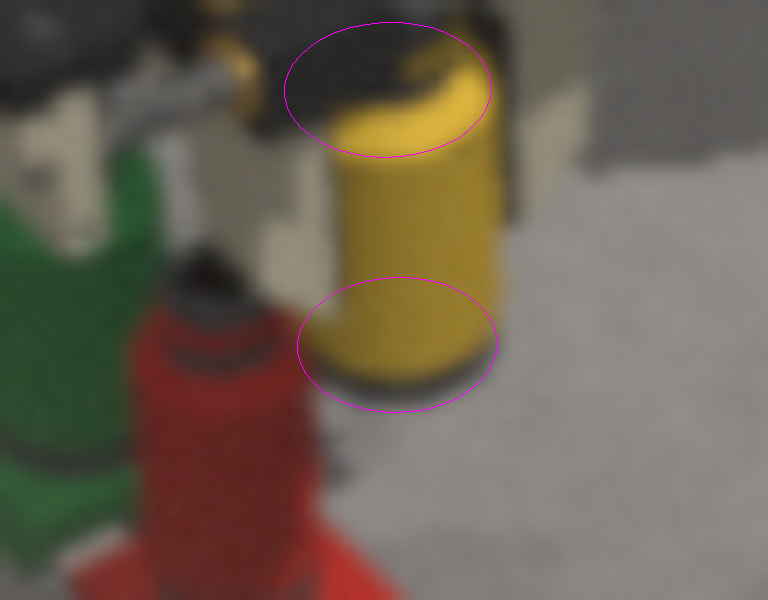

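Red is seated (zoom 225,365), and yellow hangs upright and aligned in the gripper. I'll place it and check.

```bash
python3 - <<'E'
from h import *
np.set_printoptions(precision=4,suppress=True)
print(place((.555,-.1155),hover=.175,go=False,dep=.19))
bot.movep([.42,.15,.24+PZ],att(AR));bot.pause(.3);print(T())
for c in("scene","top"):
    d=cam(c)
    if c=="scene": cv2.imwrite("pics/s16.png",cv2.resize(d["color"][120:270,200:400,::-1],(800,600),interpolation=cv2.INTER_CUBIC))
    else: cv2.imwrite("pics/t16.png",cv2.resize(d["color"][150:330,290:530,::-1],(800,600),interpolation=cv2.INTER_CUBIC))
    for col in("yellow","red","green","blue"):
      for x in bot.regions_of(f"socket_{col}_mid",c)[:2]:
        P,_=cloud(d,x["pixels"]);z=P[:,2];m=np.percentile(z,97);Q=P[z>m-.006];print(c,col,x["confidence"],x["uv"],round(m,4),Q.mean(0))
E
```

```text
z 0.098 dF [ 0.82 -1.64 -0.11] w 0.0352 t 70.71
z 0.084 dF [-0.22  0.34 -0.21] w 0.0351 t 71.03
z 0.0695 dF [ 0.23 -0.67  0.13] w 0.0351 t 71.37
done t 72.8667
True
74.325
scene yellow 0.73 [293.1, 213.5] 0.1063 [ 0.558  -0.1104  0.1043]
scene red 0.59 [280.3, 194.2] 0.1067 [ 0.5492 -0.1722  0.1048]
scene green 0.86 [258.8, 182.0] 0.1066 [ 0.542  -0.2277  0.1049]
scene green 0.6 [280.8, 195.6] 0.1066 [ 0.549  -0.1729  0.1049]
scene blue 0.92 [251.1, 169.1] 0.1069 [ 0.534  -0.2889  0.1053]
top yellow 0.97 [369.3, 258.4] 0.1051 [ 0.5531 -0.1156  0.1029]
top red 0.9 [401.6, 258.4] 0.1047 [ 0.5452 -0.1765  0.1027]
top red 0.71 [433.1, 258.5] 0.1044 [ 0.5372 -0.2338  0.1026]
top green 0.94 [434.5, 257.0] 0.1044 [ 0.5372 -0.2338  0.1026]
top green 0.74 [369.6, 256.4] 0.1051 [ 0.5531 -0.1156  0.1029]
top blue 0.82 [466.2, 261.1] 0.1043 [ 0.5292 -0.2935  0.1024]
```

View pics/s16.png

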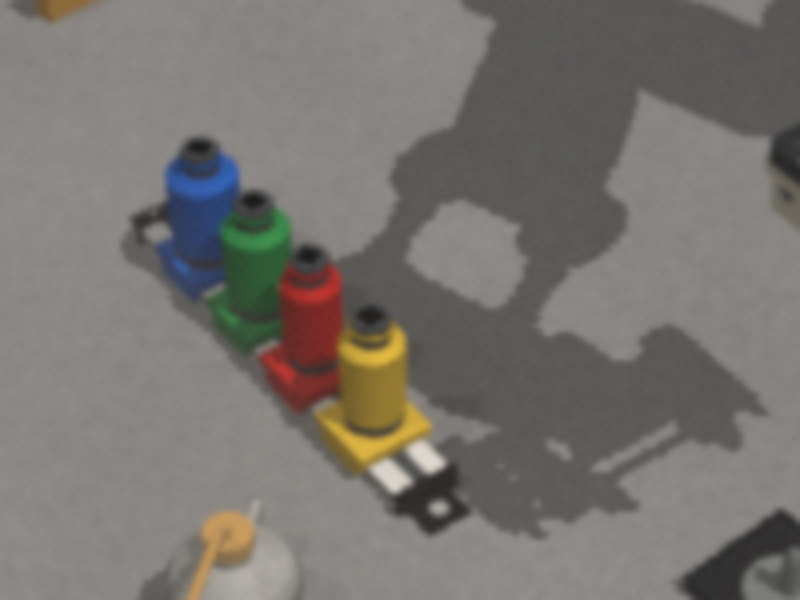

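View pics/t16.png

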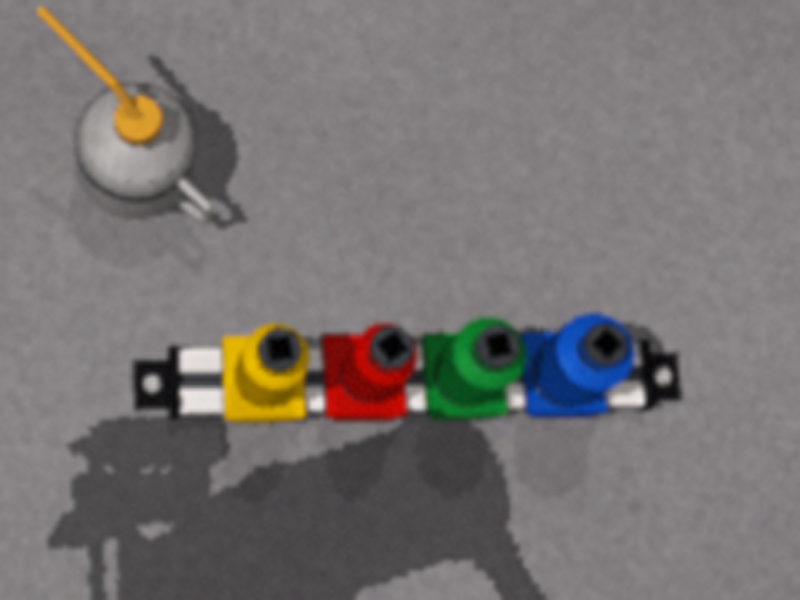

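All four stand upright on the clip of their own colour, with their tops at about 0.104 m as expected. The oil can has not moved. Handing in.

```bash
python3 - <<'E'
from h import *
print(bot.sense()["force"],T());bot.close_job()
E
```

```text
[-0.78429817  0.40334993  1.05161677] 74.825
the job is handed in; nothing more can be done
```

All four sockets are on the rail, each upright and fully down over the post of its own colour, and I handed the job in at about 74.8 s of the 112 s allowed.

**One mishap, mended:** I first carried the red socket too low over the rail. It knocked the already placed yellow one askew on its post and tilted in the gripper itself. I stood both on the table to straighten them, picked them up again and placed them from a safe height. The highest force I read was about 16 N, in that set-down; I did not record it during the knock itself.

**Last checks:**
- **Seating:** both cameras put all four socket tops within about 2 mm of the expected 0.104 m. They are spaced about 60 mm apart, in the rail's colour order.
- **Cameras:** the two cameras' socket-top positions differ by 3–6 mm sideways. This is no more than earlier in the job and well within the fit.
- **Recogniser:** it gave a few wrong-colour second guesses, which I set aside after looking at the pictures.
- **Bystanders:** the oil can looks unmoved. I did not check the hammer at the end, but the arm stayed clear of it.

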